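Hold the spice mill lid at its half-turn pulse mark

ROBOT

A 7-joint arm with a two-finger parallel gripper is mounted at the origin on the work surface. World frame = base frame: x ahead of the robot, y to its left, z up, the work surface at z = 0. Lengths are in m, angles in rad, forces in N, time in s.
With the tool pointing down it reaches from about 0.425 to 1.025 m from the base axis. Payload 3.6 kg.
Tool frame: the origin (TCP) lies midway between the tips of the shut fingers; the grasp point (between the pads) lies 19 mm behind it; z points along the fingers, y is the line along which they close (so a half turn about z gives the same grasp; the last joint's range is limited). The gripper opens to 85 mm and grips with 20 to 120 N. Pads are 22 mm wide; open, the fingers measure 114 mm over their backs; the gripper's body (76 mm by 85 mm) begins 54 mm behind the grasp point. The pads swing forward as they close: fully open they stand 13 mm farther back than shut.
Start: joints at [-0.093, 0.591, 0.048, 1.609, -0.033, 0.943, -0.034], TCP at [0.725, 0, 0.231] pointing down, gripper open.
Joint ranges: [-2.69, 2.69], [-0.47, 2.24], [-1.27, 1.36], [0.19, 2.51], [-1.53, 4.68], [0.08, 2.07], [-3.09, 3.09]. Speed limits (rad/s): [2.57, 2.57, 3.14, 3.14, 3.14, 3.14, 3.14].

INTERFACE

Orientations are given as a rotation vector (axis times angle).
In Python, from cell import sense, capture, camera_params, sign_off gives the robot as it stands.
- The arm moves only by the tool jog_arm, never from a script. Its argument "moves" is one flat list of numbers, 7 for each row, row after row: the shift along the tool's x, y, z in m, then the turn, a rotation vector about the tool's x, y, z in degrees, then the opening in per cent of the stroke, from 0 (shut) to 100 (fully open). A call has exactly 8 rows; each row is the pose to reach, as a shift and turn from the pose commanded when the call began, along the tool's axes at that moment; what a row does not reach only later rows make up. A row lasts 1/10 s, in which the tool goes at most 50 mm and 8.59 degrees, less where a joint would pass 70% of its speed; a pose out of reach is approached as far as the arm can. A call with a gripper value outside its range is refused whole. The fingers move at their own pace and stop on an object; "squeeze" is the grip in N (left out, the last holds). Time passes only in rows, so rows that repeat a pose let the fingers close, or fill a call up. It gives the time, the measured TCP pose, the force, the opening and the grip force at its end, in the units of the state.
- sense(): the state, without advancing time (a new reading comes with each control period).
- capture(name): name is "scene" or "side" or "wrist"; returns the picture (420x560x3 uint8, blue, green, red); there is no depth.
- camera_params(name): a dict with "fx", "fy", "cx", "cy" (pixels), "R" (3x3) and "t" (3): a world point X has camera coordinates R X + t; the wrist camera has in their place "hand_eye" (4x4, takes a point from camera to tool coordinates, whose origin is the TCP and whose axes are the flange's). Camera axes: x right, y down, z forward; pixel columns grow to the right and rows downward; lengths in m; the calibration is good to about 2 mm. A picture is of the moment at which its call begins: read the wrist's pose just before it. camera_params takes no time and is no camera call.
- sign_off(): hands the job in; it is judged then, once.
The state is a dict: "time": time; "q": joint angles; "dq": joint speeds; "joint_torque": joint torques, N m; "position": TCP position; "tool_rot": TCP orientation; "ft_force": force on the tool from outside, world axes, zero at the start; "torque": the same for the moment, N m; "grip_width": finger opening in m; "gripper_force": force on a finger pad.
Only numpy, scipy, OpenCV 4.12 (cv2) and the standard library are available. Lean on these libraries where they do the work, as an engineer would, in place of code of your own. Each camera call takes 0.05 s, during which the arm holds its last target. There are 200 camera calls.

TASK

Fit the lid onto the spice mill: drop its lugs through the two notches of the collar until it is fully home, then twist it clockwise (seen from above) only half-way to the lock, so that the white stripe on the lid points into the orange pulse band. Never turn it on to the red mark where it clicks locked. The lid is sprung and turns back if let go, so finish while still gripping it and holding it steady at the orange band; leave the bottle, the cork and the cork extractor where they are.

Things in the scene. Friction and masses are not known exactly. Their poses are not given: they have to be found in the camera images.
- lid_mid (a point): Loose mill lid, 0.15-0.31 kg, 68 mm high, upright on its plug on the slate slab (slab top 12 mm above the work surface). Point on its axis, 34 mm above the plug's flat underside. z up; x along grip bar, lugs and white stripes; fits either way round. Grey plug: 64 mm diameter, 20 mm high, foot chamfered 3 mm. Blue cover disc on it: 92 mm diameter, 8 mm thick, a white stripe at each end of the bar.
- lid_lugs (a point): Point on the lid's axis 5 mm above its underside, at the height of its two opposite steel lugs: one along +x, one along -x, each 14 mm wide, 6 mm thick, reaching 43 mm from the axis.
- lid_bar (a point): Centre of the lid's white upright grip bar on the cover disc: 60 mm long along x, 22 mm thick along y, 40 mm high (from 20 mm below to 20 mm above this point); 14 mm above lid_mid. The cover disc's top is at the bar's foot.
- collar (a point): Fixed spice mill, black and steel, 120 mm diameter at the foot. Point on its vertical axis on the face of the plate inside the collar, 84 mm above the slab, 18.5 mm below the collar's top. z up, x through the two notches. Fully home, the lid rests on this plate: lid_mid 34 mm above this point, cover disc 1.5 mm above the collar.
- collar_top (a point): Centre of the mill collar's top, 112 mm diameter. Flange 8 mm thick with a 69 mm round opening and two opposite notches at +x and -x, 21 mm wide at the opening, wider outwards, reaching 46 mm from the axis. The lugs go in there (lid x along this x, either way round); turned clockwise they pass under the flange with 2.5 mm of play.
- pulse_mark (a point): Middle of one orange band on the collar's top, 51 mm from the axis (its twin is opposite). Marks by clockwise angle from each notch: white at 0 deg (insert), orange 36 to 54 deg (pulse, middle 45), red at 90 deg (lock).
- switch_plate (a joint): Turn of the sprung plate in the collar, rad, clockwise from above positive, 0 at rest. Its teeth stand 3 mm clear of each side of the lugs: the lid turns about 0.08 rad before the plate follows. Spring: 0.02 N m at 0, 0.10 N m half-way. With the lid in the orange band it reads 0.55 to 0.86 (middle 0.705, lid at 0.785); from about 0.9 the lugs meet sprung pawls, from 1.4 they click locked.
- bottle: Bystander: capped amber glass bottle, 62 mm diameter, 225 mm high, standing on the slab; origin at the centre of its underside.
- cork: Bystander: mallet-head cork, wooden head 36 mm diameter below, cork up, 47 mm high; origin at the centre of its underside.
- extractor: Bystander: chrome winged cork extractor lying on the slab along its x, about 165 mm long, 62 mm wide, 24 mm high; origin at the centre of its underside.
There are look-alikes about, which are no part of the job. There is more than one size of the part that bears lid_mid; the job needs the smallest.

How it is judged:
On the way, in this order (a step that is already met when the one before it is completed fails the run):
1. the lid is fully home in the collar, lugs in the notches, not yet twisted (z of lid_mid in the frame of collar between 0.03 and 0.0375 m and horizontal distance between lid_mid and collar below 0.006 m and value of joint switch_plate below 0.3 rad), for 0.1 s.
2. the lid is twisted to the orange band and held there in the grip for a second (z of lid_mid in the frame of collar between 0.03 and 0.0375 m and horizontal distance between lid_mid and collar below 0.006 m and angle between the x axis of lid_mid and the x axis of collar, either way round between 0.615 and 0.955 rad and value of joint switch_plate between 0.45 and 1 rad and contact force between the fingers and lid above 2 N), for 1 s.
At the end, for the whole second after the job is handed in: Finishing while holding: lid home in the collar (within 3.5 mm in height, 6 mm of the axis), turned 0.615 to 0.955 rad from the notches (orange band), the switch plate carried round to 0.45 to 1.0 rad, and the fingers gripping the lid with more than 2 N, through the last second (all of step 2); the arm keeps its last pose, push and grip.
It fails at once if the lid is turned on to the lock click (value of joint switch_plate above 1.4 rad).
It fails at once if the bottle is moved by more than 30 mm or tipped (distance of bottle from where it was at the start of the episode above 0.03 m or angle between bottle's own z axis and vertical above 0.3 rad).
It fails at once if the cork is moved by more than 30 mm or tipped (distance of cork from where it was at the start of the episode above 0.03 m or angle between cork's own z axis and vertical above 0.5 rad).
It fails at once if the extractor is moved by more than 30 mm (distance of extractor from where it was at the start of the episode above 0.03 m).
It also fails if it takes over 43 s, if anything falls off the work surface, if the arm or the gripper's body presses on something with over 40 N, if the wrist force passes 120 N, or if a joint passes its speed limit or range.

## Working session

There is one attempt and no reset: what is moved stays moved. The work goes in short steps, Python scripts to look and compute and a tool call to move; the robot and the scene stay as the last step left them, time stands still between calls to the robot, and variables do not carry over. Pictures are saved under pics/ and viewed, at most 10 in all, crops included, and the job is handed in when it is done.

Besides the shell and the picture viewer there is one more tool, called after ">>>" as name(argument=value, ...), one argument or row to a line, values as JSON. jog_arm: Moves the arm, as the interface text tells. Its arguments: {"type":"object","properties":{"moves":{"type":"array","items":{"type":"number"}},"squeeze":{"type":"number"}},"required":["moves"]}

```bash
mkdir -p pics; ls; python3 - <<'E'
from cell import *
import cv2,numpy as np
s=sense();print(s['time'],s['position'],s['tool_rot'],s['grip_width'])
a=capture("scene");b=capture("side");c=capture("wrist")
for n,i in zip(("scene","side","wrist"),(a,b,c)): cv2.imwrite(f"pics/{n}0.png",i); print(n,{k:np.round(v,4).tolist() for k,v in camera_params(n).items()})
E
```

```text
pics
0.0 [7.24167440e-01 3.76580649e-06 2.30125301e-01] [-2.22026863 -2.22046808  0.00264432] 0.08563243435436355
scene {'fx': 409.4188, 'fy': 409.4188, 'cx': 282.8565, 'cy': 212.1544, 'R': [[0.687, 0.7265, 0.0152], [0.5745, -0.5302, -0.6236], [-0.445, 0.4372, -0.7816]], 't': [-0.3146, -0.2658, 1.3309]}
side {'fx': 446.9932, 'fy': 446.9932, 'cx': 287.7838, 'cy': 212.1727, 'R': [[0.939, -0.3439, -0.0093], [-0.1997, -0.5227, -0.8288], [0.2801, 0.7801, -0.5595]], 't': [-0.5331, 0.1722, 0.9886]}
wrist {'fx': 305.3834, 'fy': 305.3834, 'cx': 285.3742, 'cy': 211.1404, 'hand_eye': [[0.0, -0.9657, -0.2598, 0.0652], [1.0, -0.0001, 0.0004, -0.0001], [-0.0004, -0.2598, 0.9657, -0.1428], [0.0, 0.0, 0.0, 1.0]]}
```

View pics/scene0.png

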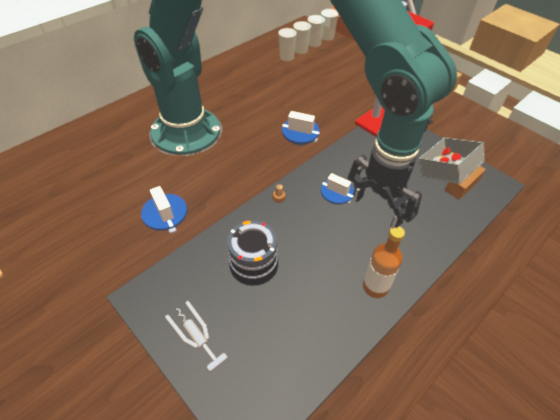

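View pics/side0.png

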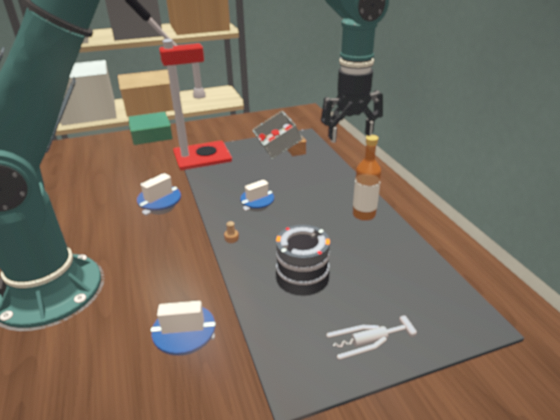

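View pics/wrist0.png

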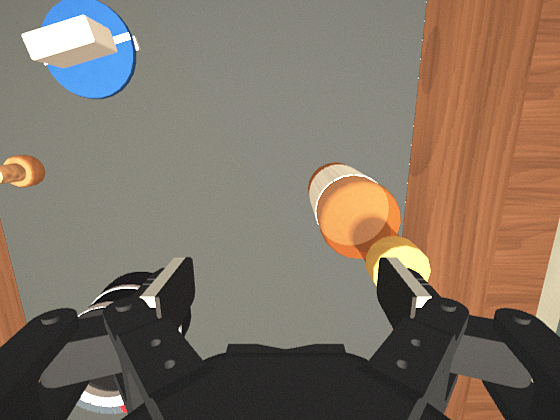

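The scene shows three lids: (338,188) on the slate, and (300,128) and (163,210) on the wood. The one on the slate is the smallest and fits the description. The mill is at (253,250) in scene and (303,257) in side. I'll confirm in one enlarged crop and measure.

```bash
cat > h.py <<'E'
import numpy as np,cv2
from scipy.spatial.transform import Rotation as Ro
from cell import *
def cam(n,s=None):
    p=camera_params(n);K=np.array([[p['fx'],0,p['cx']],[0,p['fy'],p['cy']],[0,0,1]])
    if n!='wrist': R=np.array(p['R']);return K,R,np.array(p['t'])
    T=np.eye(4);T[:3,:3]=Ro.from_rotvec(s['tool_rot']).as_matrix();T[:3,3]=s['position']
    M=np.linalg.inv(T@np.array(p['hand_eye']));return K,M[:3,:3],M[:3,3]
def onz(c,uv,z):
    K,R,t=c;uv=np.atleast_2d(np.asarray(uv,float));d=np.c_[uv,np.ones(len(uv))]@np.linalg.inv(K).T@R;o=-R.T@t
    return o+d*((z-o[2])/d[:,2])[:,None]
def proj(c,X): K,R,t=c;x=(np.atleast_2d(X)@R.T+t)@K.T;return x[:,:2]/x[:,2:]
def circ(P):
    A=np.c_[2*P[:,:2],np.ones(len(P))];b=(P[:,:2]**2).sum(1);s=np.linalg.lstsq(A,b,rcond=None)[0];return s[:2],np.sqrt(s[2]+s[:2]@s[:2])
def blue(img):
    h=cv2.cvtColor(img,cv2.COLOR_BGR2HSV);return cv2.inRange(h,(100,130,50),(125,255,255))
E
python3 - <<'E'
from h import *
for n in('scene','side'):
    im=cv2.imread(f'pics/{n}0.png');c=cam(n)
    N,l,st,ce=cv2.connectedComponentsWithStats(blue(im))
    for i in range(1,N):
        if st[i,4]<150: continue
        co=max(cv2.findContours((l==i).astype(np.uint8),0,1)[0],key=len)
        H=cv2.convexHull(co)[:,0]
        (a,b),r=cv2.minEnclosingCircle(onz(c,H,.036)[:,:2].astype(np.float32)*1)
        print(n,ce[i].round(),st[i,4],'c',round(a,4),round(b,4),'diam',round(2*r,4), 'reach',np.hypot(a,b).round(3))
A=cv2.imread('pics/scene0.png');B=cv2.imread('pics/side0.png')
f=lambda I,u,v,w,h,k:cv2.resize(I[v:v+h,u:u+w],(w*k,h*k),interpolation=2)
top=np.hstack([f(A,213,200,80,60,5),f(B,263,212,80,60,5)]);bot=np.hstack([f(A,300,155,80,60,5),f(B,218,160,80,60,5)])
cv2.imwrite('pics/crop1.png',np.vstack([top,bot]))
E
```

```text
scene [298. 136.] 298 c 0.2812 0.2374 diam 0.1104 reach 0.368
scene [333. 196.] 257 c 0.5281 0.1334 diam 0.0855 reach 0.545
scene [177. 208.] 361 c 0.2716 -0.2315 diam 0.1105 reach 0.357
scene [153. 216.] 442 c 0.2623 -0.2641 diam 0.112 reach 0.372
side [169. 200.] 217 c 0.298 0.2347 diam 0.0915 reach 0.379
side [261. 202.] 180 c 0.5329 0.1356 diam 0.0846 reach 0.55
side [163. 343.] 271 c 0.2282 -0.2705 diam 0.0682 reach 0.354
```

View pics/crop1.png

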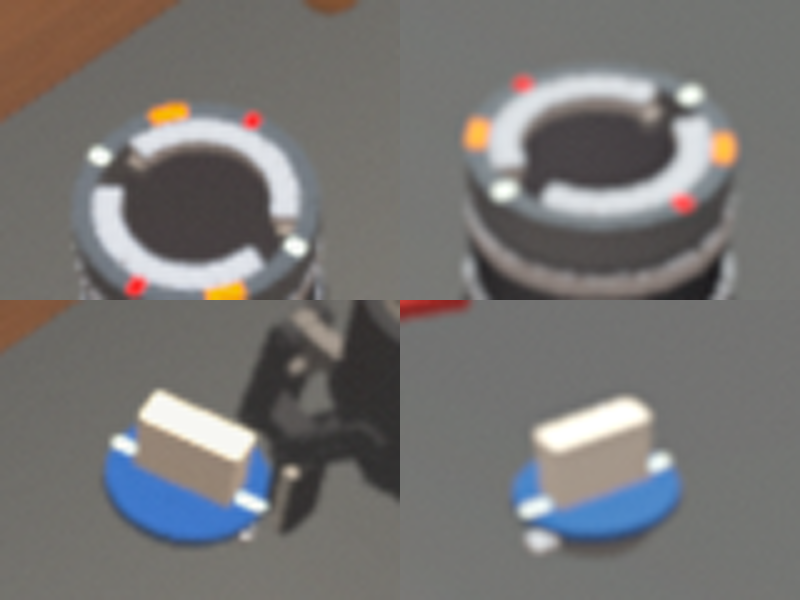

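The mill's markers and the lid's stripes and bar are clear: white marks at scene (233,231) and (272,249), lid stripes at scene (325,184) and (350,196).

```bash
python3 - <<'E'
from h import *
D={'scene':dict(w=[(233,231),(271.8,249.2)],o=[(246.6,222.6),(258,258.6)],r=[(263.4,224.2),(240.2,257.2)],s=[(324.6,184.2),(350.2,195.6)],b=[(339.6,180.4)],bot=[(397,232)],ck=[(279,190)]),
'side':dict(w=[(283.6,250),(320.8,231.2)],o=[(278.4,239),(327.6,241.8)],r=[(287.6,228.4),(319.6,252.8)],s=[(245,201.6),(269.8,192.4)],b=[(256.6,184.8)],bot=[(372,140)],ck=[(231,224)])}
for n,d in D.items():
    c=cam(n)
    for k,z in dict(w=.1145,o=.1145,r=.1145,s=.04,b=.08,bot=.235,ck=.055).items():
        P=onz(c,d[k],z);m=P.mean(0)
        if len(P)>1: v=P[1]-P[0];print(n,k,m[:2].round(4),'len',np.hypot(v[0],v[1]).round(4),'ang',np.degrees(np.arctan2(v[1],v[0])).round(1)%180)
        else: print(n,k,m[:2].round(4))
E
```

```text
scene w [ 0.5369 -0.173 ] len 0.1025 ang 18.0
scene o [ 0.537 -0.173] len 0.103 ang 153.7
scene r [ 0.5375 -0.1733] len 0.103 ang 108.7
scene s [0.5277 0.1391] len 0.0786 ang 15.2
scene b [0.53   0.1387]
scene bot [ 0.781  -0.0044]
scene ck [0.4293 0.0116]
side w [ 0.5395 -0.1716] len 0.1023 ang 18.4
side o [ 0.5397 -0.1719] len 0.1039 ang 153.9
side r [ 0.5403 -0.1712] len 0.1068 ang 107.3
side s [0.5322 0.1428] len 0.0803 ang 15.3
side b [0.5307 0.1408]
side bot [ 0.7798 -0.0115]
side ck [0.4285 0.0232]
```

Measured: lid at (0.530, 0.140) with its axis at 15.2°. Collar at (0.538, -0.172) with its notches at 18.3°. Marker radius and stripe span agree with the given sizes. I'll move over the lid, turning +75° about tool z and staying clear of the bottle.

>>> jog_arm(
  moves=[0.01,-0.03,-0.02,0,0,8,100,0.035,-0.07,-0.02,0,0,16,100,0.07,-0.11,-0.02,0,0,24,100,0.1,-0.15,-0.02,0,0,32,100,0.125,-0.18,0,0,0,40,100,0.14,-0.194,0.03,0,0,48,100,0.14,-0.194,0.05,0,0,56,100,0.14,-0.194,0.06,0,0,64,100],
)

```text
time: 0.95
position: [0.5287, 0.1409, 0.1695]
tool_rot: [-3.062, -0.702, 0.006]
ft_force: [-0.2, -0.7, -1.0]
grip_width: 0.0853
gripper_force: 0.0
```

>>> jog_arm(
  moves=[0,0,0,0,0,8,100,0,0,0,0,0,10.8,100,0,0,0,0,0,10.8,100,0,0,0,0,0,10.8,100,0,0,0,0,0,10.8,100,0,0,0,0,0,10.8,100,0,0,0,0,0,10.8,100,0,0,0,0,0,10.8,100],
)

```text
time: 1.75
position: [0.5311, 0.1399, 0.1714]
tool_rot: [-3.114, -0.415, -0.0]
ft_force: [0.2, 0.2, -1.3]
grip_width: 0.0853
gripper_force: 0.0
```

```bash
python3 - <<'E'
from h import *
s=sense();im=capture('wrist');cv2.imwrite('pics/w1.png',im)
R=Ro.from_rotvec(s['tool_rot']).as_matrix()
print(s['time'],s['position'].round(4) if hasattr(s['position'],'round') else s['position'],R.round(4).tolist(),s['q'],s['ft_force'])
c=cam('wrist',s)
co=max(cv2.findContours(blue(im),0,1)[0],key=cv2.contourArea)
H=cv2.convexHull(co)[:,0];H=H[(H[:,1]<415)];P=onz(c,H,.04);print(circ(P),len(P))
E
```

```text
1.75 [0.5311 0.1399 0.1714] [[0.965, 0.2622, 0.0001], [0.2622, -0.965, 0.0001], [0.0001, -0.0001, -1.0]] [-0.59607954  0.47511499  0.34634561  2.06821645 -0.26342595  0.63929454
 -1.3779308 ] [ 0.22224431  0.15907923 -1.2923989 ]
(array([0.52787122, 0.13837391]), np.float64(0.04268924753219807)) 24
```

View pics/w1.png

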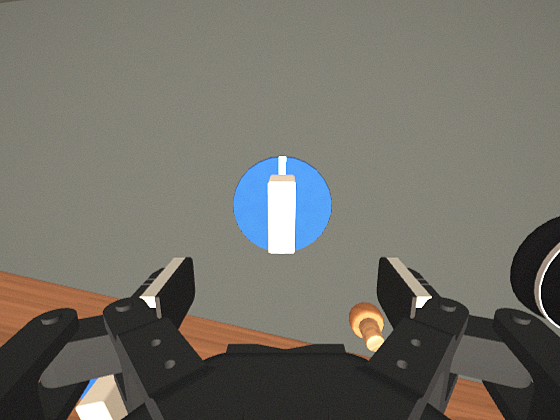

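The wrist view shows the lid centred at about (282,205) with the bar aligned to the tool x axis, and the cork clear at (367,325). The circle fit disagrees a little with the columns, so I'll check it.

```bash
python3 - <<'E'
from h import *
s=sense();im=cv2.imread('pics/w1.png');c=cam('wrist',s)
m=blue(im);co=max(cv2.findContours(m,0,1)[0],key=cv2.contourArea)
print(cv2.boundingRect(co));H=cv2.convexHull(co)[:,0]
T=Ro.from_rotvec(s['tool_rot']).as_matrix();t=lambda P:((P-s['position'])@T)
P=t(onz(c,H,.04));print('disc tool', cv2.minEnclosingCircle((P[:,:2]*1000).astype(np.float32)),P.min(0),P.max(0))
g=im.min(2).copy();w=(g>200).astype(np.uint8);N,l,st,ce=cv2.connectedComponentsWithStats(w[140:270,220:345])
i=l[92,62];print(st[i]);ys,xs=np.nonzero(l==i);ys+=140;xs+=220
sel=(ys>192)&(ys<251)
rows=[(r,xs[ys==r].min(),xs[ys==r].max()) for r in range(193,251)]
q=np.array([((a+b)/2+.0,r) for r,a,b in rows]);Q=t(onz(c,q,.08));print('bar mid',Q[:,:2].mean(0),np.polyfit(Q[:,0],Q[:,1],1))
wd=np.array([b-a+1 for r,a,b in rows]);print(wd.mean()); print('bar end rows',t(onz(c,[(282,190),(282,254)],.08))[:,:2])
E
```

```text
(286, 157, 46, 94)
disc tool ((-2.712251663208008, 5.8114519119262695), 44.41001510620117) [-0.0469495   0.00101417  0.13134251] [0.04152502 0.04261013 0.13135008]
[  48   41   28   73 1983]
bar mid [-0.00628411 -0.00288697] [ 0.01558947 -0.002789  ]
27.43103448275862
bar end rows [[ 0.01958281 -0.00218222]
 [-0.03409676 -0.00233466]]
```

The contour was split by the bar. Taking both halves, the lid sits 3.5 mm back in x and 3 mm in -y from the tool, turned 0.9°. Descending, then gripping.

>>> jog_arm(
  moves=[-0.0035,-0.003,0.03,0,0,0.9,100,-0.0035,-0.003,0.06,0,0,0.9,100,-0.0035,-0.003,0.085,0,0,0.9,100,-0.0035,-0.003,0.105,0,0,0.9,100,-0.0035,-0.003,0.118,0,0,0.9,100,-0.0035,-0.003,0.1245,0,0,0.9,100,-0.0035,-0.003,0.1245,0,0,0.9,100,-0.0035,-0.003,0.1245,0,0,0.9,100],
)

```text
time: 2.6
position: [0.5274, 0.142, 0.0474]
tool_rot: [-3.117, -0.391, -0.002]
ft_force: [-0.3, 0.1, 0.1]
grip_width: 0.0853
gripper_force: 0.0
```

>>> jog_arm(
  moves=[0,0,0,0,0,0,60,0,0,0,0,0,0,30,0,0,0,0,0,0,5,0,0,0,0,0,0,5,0,0,0,0,0,0,5,0,0,0,0,0,0,5,0,0,0,0,0,0,5,0,0,0,0,0,0,5],
  squeeze=60,
)

```text
time: 3.4
position: [0.5271, 0.1422, 0.0472]
tool_rot: [-3.117, -0.391, -0.001]
ft_force: [-0.7, -0.1, 5.0]
grip_width: 0.0213
gripper_force: 59.9
```

>>> jog_arm(
  moves=[0,0,-0.02,0,0,0,5,0,0,-0.05,0,0,0,5,0,0,-0.09,0,0,0,5,0,0.01,-0.125,0,0,0,5,-0.01,0.045,-0.14,0,0,-1,5,-0.02,0.085,-0.14,0,0,-2,5,-0.03,0.13,-0.14,0,0,-3,5,-0.04,0.17,-0.14,0,0,-4,5],
)

```text
time: 4.2
position: [0.529, -0.0346, 0.1863]
tool_rot: [3.101, 0.501, -0.002]
ft_force: [0.4, 0.1, -2.9]
grip_width: 0.0214
gripper_force: 59.5
```

>>> jog_arm(
  moves=[-0.01,0.04,0,0,0,0,5,-0.02,0.08,0,0,0,0,5,-0.025,0.11,0,0,0,0,5,-0.026,0.13,0,0,0,0,5,-0.017,0.1395,0,0,0,0,5,-0.017,0.1395,0,0,0,0,5,-0.017,0.1395,0,0,0,0,5,-0.017,0.1395,0,0,0,0,5],
)

```text
time: 5.0
position: [0.5573, -0.1681, 0.1862]
tool_rot: [-3.099, -0.504, 0.002]
ft_force: [0.7, 0.5, -3.5]
grip_width: 0.0217
gripper_force: 59.4
```

```bash
python3 - <<'E'
from h import *
s=sense();T=Ro.from_rotvec(s['tool_rot']).as_matrix()
print(s['time'],s['position'],T.round(3).tolist(),s['grip_width'],s['ft_force'],np.round(s['q'],2))
A=capture('scene');B=capture('side');cv2.imwrite('pics/s2.png',A);cv2.imwrite('pics/d2.png',B)
f=lambda I,u,v,w,h,k:cv2.resize(I[v:v+h,u:u+w],(w*k,h*k),interpolation=2)
cv2.imwrite('pics/crop2.png',np.hstack([f(A,200,155,100,120,4),f(B,253,165,100,120,4)]))
E
```

```text
5.0 [ 0.55728458 -0.16807639  0.18623524] [[0.949, 0.317, -0.002], [0.317, -0.949, 0.001], [-0.001, -0.002, -1.0]] 0.021689659378318495 [ 0.65763429  0.47051424 -3.47829927] [-0.03  0.49  0.34  1.98 -0.25  0.71 -0.79]
```

View pics/crop2.png

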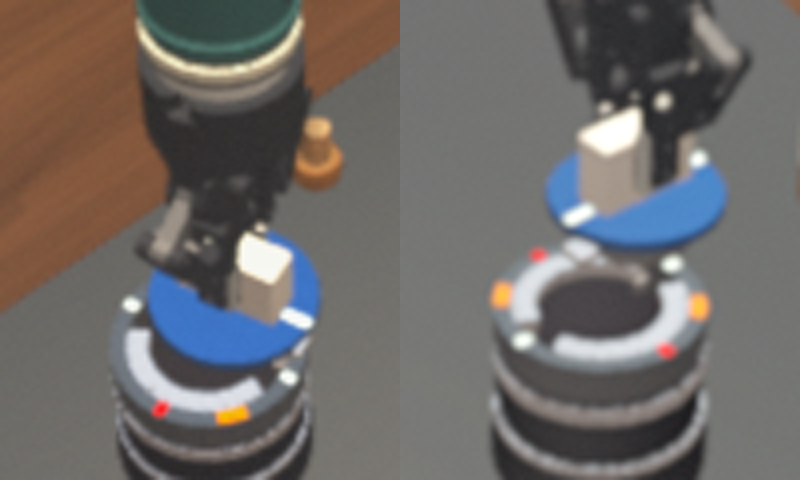

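The lid is held level about 3 cm above the collar. It needs a shift of about 2 cm in -x, since I left out the 4° frame turn. I'll measure lid against collar within each camera so that calibration errors cancel.

```bash
cat > lid.py <<'E'
from h import *
from scipy.optimize import least_squares
a=np.linspace(0,2*np.pi,181)[:-1];ring=np.c_[np.cos(a),np.sin(a),0*a]*.046
COL={'scene':(.5370,-.1731),'side':(.5397,-.1716)}
def lid(n,im,z,roi):
    u,v,w,h=roi;m=blue(im);k=np.zeros_like(m);k[v:v+h,u:u+w]=m[v:v+h,u:u+w]
    N,l,st,_=cv2.connectedComponentsWithStats(k);k=np.isin(l,[i for i in range(1,N) if st[i,4]>25])
    ys,xs=np.nonzero(k);o=np.array([xs.min()-.5,xs.max()+.5,ys.max()+.5]);c=cam(n)
    def f(p):
        C=np.r_[p[:2],z];q=np.vstack([proj(c,ring+C),proj(c,ring+C-[0,0,.008])]);return np.array([q[:,0].min(),q[:,0].max(),q[:,1].max()])-o
    r=least_squares(f,COL[n],x_scale=.01);return r.x,r.fun
def stripes(n,uv,z):
    P=onz(cam(n),uv,z);d=P[1]-P[0];return P.mean(0)[:2],np.degrees(np.arctan2(d[1],d[0])),np.hypot(*d[:2])
E
python3 - <<'E'
from lid import *
z=.179
for n,fn,roi in(('scene','s2',(220,190,70,60)),('side','d2',(380-253+165,190,70,50))):
    if n=='side': roi=(285,180,60,60)
    x,r=lid(n,cv2.imread(f'pics/{fn}.png'),z,roi);print(n,x.round(4),'res px',r.round(2),'lid-collar',(x-COL[n]).round(4))
p,ang,L=stripes('side',[(297.8,218.5),(327.8,204.5)],z);print('side stripes',p-COL['side'],ang,L)
# initial lid check with same method
for n,roi in(('scene',(310,165,60,45)),('side',(230,180,60,40))): print(n,lid(n,cv2.imread(f'pics/{n}0.png'),.04,roi))
E
```

```text
scene [ 0.5546 -0.1679] res px [-0.17  0.17 -0.01] lid-collar [0.0176 0.0052]
side [ 0.5623 -0.1613] res px [-0.39  0.39 -0.05] lid-collar [0.0226 0.0103]
side stripes [0.02419981 0.00515527] 18.250216061383803 0.0814248196335707
scene (array([0.52239818, 0.14426347]), array([-0.32328311,  0.32103334, -0.02111769]))
side (array([0.53652412, 0.14857249]), array([-2.738063  ,  2.75268804, -0.3013021 ]))
```

>>> jog_arm(
  moves=[-0.01,-0.002,0,0,0,0,5,-0.02,-0.0035,0.01,0,0,0,5,-0.02,-0.0035,0.02,0,0,0,5,-0.02,-0.0035,0.028,0,0,0,5,-0.02,-0.0035,0.028,0,0,0,5,-0.02,-0.0035,0.028,0,0,0,5,-0.02,-0.0035,0.028,0,0,0,5,-0.02,-0.0035,0.028,0,0,0,5],
)

```text
time: 5.9
position: [0.5383, -0.1735, 0.1592]
tool_rot: [3.101, 0.5, 0.002]
ft_force: [0.4, -0.5, -3.3]
grip_width: 0.0213
gripper_force: 59.5
```

```bash
python3 - <<'E'
from h import *
s=sense()
print(s['time'],s['position'],s['tool_rot'],s['ft_force'])
A=capture('scene');B=capture('side');cv2.imwrite('pics/s3.png',A);cv2.imwrite('pics/d3.png',B)
f=lambda I,u,v,w,h,k:cv2.resize(I[v:v+h,u:u+w],(w*k,h*k),interpolation=2)
cv2.imwrite('pics/crop3.png',np.hstack([f(A,212,190,80,100,5),f(B,263,190,80,100,5)]))
E
```

```text
5.9 [ 0.53825651 -0.17346581  0.15916763] [3.10114936e+00 4.99764157e-01 1.50025905e-03] [ 0.4366187  -0.47556136 -3.26923873]
```

View pics/crop3.png

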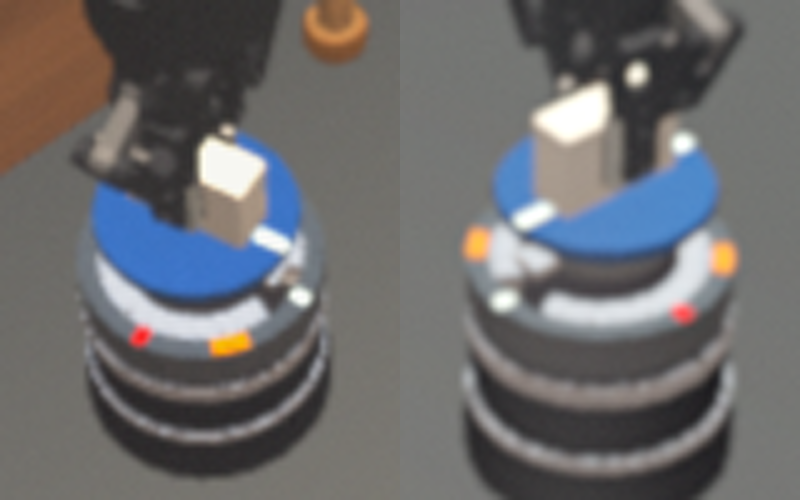

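```bash
python3 - <<'E'
from lid import *
z=.152
L=[]
for n,e in(('scene',(212+92/5,212+301/5)),('side',(263+95/5,263+318/5))):
    c=cam(n);f=lambda p:(lambda q:np.array([q[:,0].min(),q[:,0].max()]))(proj(c,ring+np.r_[p,z]))
    q=f(np.array(COL[n]));k=(q[1]-q[0])/.092
    off=(np.mean(e)-.1-q.mean())/k;print(n,q,e,off);L.append(off)
    d=cam(n)[1][0,:2]
R=np.array([cam(n)[1][0,:2] for n in('scene','side')]);print('lid-collar',np.linalg.solve(R,L))
p,ang,l=stripes('side',[(263+133/5,190+216/5),(263+284/5,190+142/5)],z);print(p-COL['side'],ang,l)
E
```

```text
scene [230.250966   272.32351336] (230.4, 272.2) -0.00019076693221990867
side [280.64769832 325.36598569] (282.0, 326.6) 0.0024547124215458594
lid-collar [ 0.00187037 -0.00203118]
[ 0.00428996 -0.00076544] 18.687940450566515 0.08194088470357318
```

The lid is about 2 mm off in (+x, -y), with the angle matched. Correcting, then lowering into the chamfer zone.

>>> jog_arm(
  moves=[-0.0014,-0.002,0,0,0,0,5,-0.0014,-0.002,0.004,0,0,0,5,-0.0014,-0.002,0.008,0,0,0,5,-0.0014,-0.002,0.01,0,0,0,5,-0.0014,-0.002,0.012,0,0,0,5,-0.0014,-0.002,0.013,0,0,0,5,-0.0014,-0.002,0.013,0,0,0,5,-0.0014,-0.002,0.013,0,0,0,5],
)

```text
time: 6.8
position: [0.5358, -0.172, 0.1458]
tool_rot: [3.101, 0.5, 0.0]
ft_force: [0.2, 0.1, -3.8]
grip_width: 0.0215
gripper_force: 59.5
```

>>> jog_arm(
  moves=[0,0,0.001,0,0,0,5,0,0,0.002,0,0,0,5,0,0,0.003,0,0,0,5,0,0,0.004,0,0,0,5,0,0,0.005,0,0,0,5,0,0,0.006,0,0,0,5,0,0,0.007,0,0,0,5,0,0,0.007,0,0,0,5],
)

```text
time: 7.6
position: [0.5356, -0.1719, 0.1386]
tool_rot: [-3.102, -0.5, 0.0]
ft_force: [0.3, 0.4, -3.0]
grip_width: 0.0214
gripper_force: 59.5
```

>>> jog_arm(
  moves=[0,0,0.001,0,0,0,5,0,0,0.002,0,0,0,5,0,0,0.003,0,0,0,5,0,0,0.004,0,0,0,5,0,0,0.005,0,0,0,5,0,0,0.006,0,0,0,5,0,0,0.007,0,0,0,5,0,0,0.0075,0,0,0,5],
)

```text
time: 8.4
position: [0.5356, -0.1719, 0.1312]
tool_rot: [-3.102, -0.5, 0.0]
ft_force: [-0.3, -0.2, 0.5]
grip_width: 0.0213
gripper_force: 59.9
```

>>> jog_arm(
  moves=[0,0,0.0005,0,0,0,5,0,0,0.001,0,0,0,5,0,0,0.001,0,0,0,5,0,0,0.001,0,0,0,5,0,0,0.001,0,0,0,5,0,0,0.001,0,0,0,5,0,0,0.001,0,0,0,5,0,0,0.001,0,0,0,5],
)

```text
time: 9.2
position: [0.5357, -0.1719, 0.1312]
tool_rot: [-3.101, -0.499, -0.001]
ft_force: [-1.8, 1.3, 4.9]
grip_width: 0.0214
gripper_force: 60.7
```

It's home: z stops at 0.1312 exactly as predicted, with the force rising. Now twisting clockwise in two stages.

>>> jog_arm(
  moves=[0,0,-0.0004,0,0,3,5,0,0,-0.0004,0,0,7,5,0,0,-0.0004,0,0,11,5,0,0,-0.0004,0,0,15,5,0,0,-0.0004,0,0,20,5,0,0,-0.0004,0,0,25,5,0,0,-0.0004,0,0,30,5,0,0,-0.0004,0,0,30,5],
)

```text
time: 10.0
position: [0.536, -0.172, 0.1312]
tool_rot: [3.125, -0.319, 0.001]
ft_force: [-0.8, 1.1, 3.1]
grip_width: 0.021
gripper_force: 60.3
```

```bash
python3 - <<'E'
from h import *
s=sense();T=Ro.from_rotvec(s['tool_rot']).as_matrix()
print(s['time'],s['position'],'yaw',np.degrees(np.arctan2(T[1,0],T[0,0])),s['ft_force'],s['torque'],s['gripper_force'],np.round(s['q'],2))
E
```

```text
10.0 [ 0.53600909 -0.17198993  0.13118073] yaw -11.666964407356199 [-0.80769772  1.08305368  3.12344367] [0.11151465 0.26858632 0.04870865] 60.2743399143219 [-0.09  0.57  0.45  2.07 -0.43  0.59 -1.11]
```

>>> jog_arm(
  moves=[0,0,0,0,0,4,5,0,0,0,0,0,8,5,0,0,0,0,0,12,5,0,0,0,0,0,15,5,0,0,0,0,0,15,5,0,0,0,0,0,15,5,0,0,0,0,0,15,5,0,0,0,0,0,15,5],
)

```text
time: 10.8
position: [0.536, -0.1718, 0.1312]
tool_rot: [-3.057, 0.722, -0.001]
ft_force: [-1.0, 0.8, 5.8]
grip_width: 0.0209
gripper_force: 60.5
```

```bash
python3 - <<'E'
from h import *
s=sense();T=Ro.from_rotvec(s['tool_rot']).as_matrix()
print(s['time'],s['position'],'yaw',np.degrees(np.arctan2(T[1,0],T[0,0])),s['ft_force'],s['torque'])
A=capture('scene');B=capture('side')
f=lambda I,u,v,w,h,k:cv2.resize(I[v:v+h,u:u+w],(w*k,h*k),interpolation=2)
cv2.imwrite('pics/crop4.png',np.hstack([f(A,212,190,80,100,5),f(B,263,190,80,100,5)]))
E
```

```text
10.8 [ 0.53598407 -0.17183421  0.13116283] yaw -26.573573119109618 [-0.9757518   0.82064489  5.77950893] [0.24563597 0.31298454 0.11922646]
```

View pics/crop4.png

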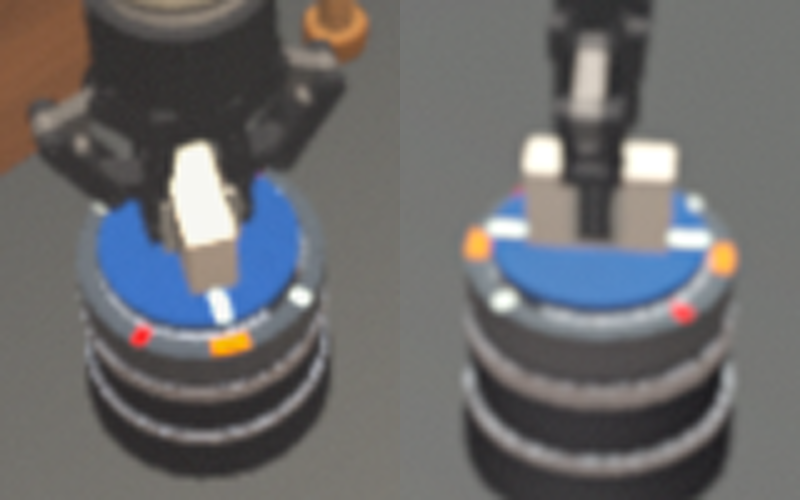

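The lid is home on the collar. The stripes at (220,305) in the left half and (507,228)/(688,238) in the right half point at the orange bands. A spring moment of 0.12 N m confirms the plate was carried along. Holding for over a second.

>>> jog_arm(
  moves=[0,0,0,0,0,0,5,0,0,0,0,0,0,5,0,0,0,0,0,0,5,0,0,0,0,0,0,5,0,0,0,0,0,0,5,0,0,0,0,0,0,5,0,0,0,0,0,0,5,0,0,0,0,0,0,5],
)

```text
time: 11.7
position: [0.536, -0.1719, 0.1312]
tool_rot: [-3.057, 0.722, -0.001]
ft_force: [-1.5, 1.5, 5.2]
grip_width: 0.0211
gripper_force: 60.5
```

>>> jog_arm(
  moves=[0,0,0,0,0,0,5,0,0,0,0,0,0,5,0,0,0,0,0,0,5,0,0,0,0,0,0,5,0,0,0,0,0,0,5,0,0,0,0,0,0,5,0,0,0,0,0,0,5,0,0,0,0,0,0,5],
)

```text
time: 12.5
position: [0.536, -0.1719, 0.1312]
tool_rot: [-3.057, 0.722, -0.001]
ft_force: [-0.8, 1.1, 5.8]
grip_width: 0.0213
gripper_force: 60.5
```

```bash
python3 -c "
from cell import *
s=sense();print(s['time'],s['position'],s['tool_rot'],s['gripper_force'],s['torque']);print(sign_off())"
```

```text
12.5 [ 0.53597103 -0.17186017  0.13116044] [-3.05694616e+00  7.21921772e-01 -8.73737504e-04] 60.487908124923706 [0.20047809 0.37316246 0.11482106]
the job is handed in; nothing more can be done
None
```

The lid is home in the collar, turned about 45° clockwise into the orange band, and held there with a 60 N grip; I handed the job in at 12.5 s, and no verdict came back.

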